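# Close up the stylus chest

## Robot

A 7-joint arm with a two-finger parallel gripper is mounted at the origin on the work surface. World frame = base frame: x ahead of the robot, y to its left, z up, the work surface at z = 0. Lengths are in m, angles in rad, forces in N, time in s.
With the tool pointing down it reaches from about 0.35 to 0.9 m from the base axis. Payload 8.1 kg.
Tool frame: the origin (TCP) lies at the very end of the fingers, on their centre line; the grasp point (between the pads) lies 19 mm behind it (arm.tcp_to_grasp is the z of the grasp point in the tool frame, in m); z points along the fingers, y is the line along which they close (so a half turn about z gives the same grasp; the last joint's range is limited). The gripper opens to 92 mm and grips with 3 to 60 N. Pads are 19 mm wide; open, the fingers measure 130 mm over their backs; the gripper's body (75 mm by 190 mm) begins 47 mm behind the grasp point.
Start: joints at [1.054, 0.434, 0.025, 1.573, -0.012, 1.134, -0.075], TCP at [0.251, -0.572, 0.227] pointing down, gripper open.
Joint ranges: [-2.62, 2.62], [-0.44, 2.09], [-1.27, 1.32], [0.08, 2.57], [-1.32, 4.46], [0.12, 2], [-2.74, 2.74]. Speed limits (rad/s): [2.22, 2.22, 3.01, 3.01, 3.14, 3.14, 3.14].

## Interface

Orientations are given as a rotation vector (axis times angle).
In Python, from cell import readout, vision, sign_off, arm gives the robot as it stands. The module is installed in compiled form; this text tells all that it offers.
- The arm moves only by the shell command python3 -m creep 'ROWS' [FORCE]. ROWS is JSON, a list of rows, each a list of 5 numbers: the shift along the tool's x, y, z in units of 4 cm (1.0 is 4 cm), then the turn about the tool's z in units of 4 degrees (1.0 is 4 degrees), then the opening, from 0 (shut) to 1 (fully open). A call has 1 to 12 rows; each row shifts and turns the commanded pose from where the row before left it, along the tool's axes as they then stand; what a row does not reach is not made up. A row lasts 1/8 s, in which the tool goes at most 62.5 mm and 10.7 degrees, less where a joint would pass 70% of its speed; a pose out of reach is approached as far as the arm can. A call with a number of a shift or a turn outside -1 to 1 is refused whole. A call with a gripper value outside its range is refused whole. The fingers move at their own pace and stop on an object; FORCE is the grip in N (left out, the last holds). Time passes only in rows, so rows that do not move let the fingers close. It gives the time, the measured TCP pose, the force, the opening and the grip force at its end, in the units of the state.
- readout.observe(): the state, without advancing time (a new reading comes with each control period).
- vision.get_image(name): name is "scene" or "top" or "wrist"; returns a dict with "pixels" (480x640x3 uint8, blue, green, red), "z_map" (480x640 float32, m along the optical axis (not along the pixel's ray), 0 where there is no reading), "camera_matrix" (3x3 intrinsics, pixels), "position" and "rotation" of the camera in the world. Camera axes: x right, y up, looking along -z (the intrinsics and any distortion apply to the point x, -y, -z); pixel columns grow to the right and rows downward; lengths in m; the calibration is good to about 2 mm. A picture is of the moment at which its call begins.
- sign_off(): hands the job in; it is judged then, once.
The state is a dict: "clock": time; "joints": joint angles; "dq": joint speeds; "joint_efforts": joint torques, N m; "position": TCP position; "ee_rot": TCP orientation; "force": force on the tool from outside, world axes, zero at the start; "ft_torque": the same for the moment, N m; "width": opening from 0.0 (shut) to 1.0 (fully open); "gripper_force": force on a finger pad.
Only numpy, scipy, OpenCV 4.12 (cv2) and the standard library are available. Lean on these libraries where they do the work, as an engineer would, in place of code of your own. Each camera call takes 0.05 s, during which the arm holds its last target. There are 200 camera calls.

## Task

Close up the wooden stylus chest using only your fingertips: push each of the three open drawers fully home, and only after that push the raised lid gently down until it lies shut, without slamming it. Pick nothing up and do not pull the drawers or the lid further open; leave the things standing in and around the chest where they are.

Things in the scene. Friction and masses are not known exactly. Their poses are not given: they have to be found in the camera images.
- chest: the stylus chest, a fixed wooden box 180 mm deep (x), 300 mm wide (y), 120 mm high without its lid; origin at the centre of its underside on the bench; its x axis points from the drawer fronts to the back (a drawer is pushed home along +x), y to its left, z up. Inside the top is a till 48 mm deep, covered by the lid
- drawer0_top (a point): middle of the top edge of the left (+y of the chest) drawer's front face, 64 mm above the bench; axes as the chest's. The front is an upright panel 90 mm wide, 54 mm high, 12 mm thick; at its middle, 36 mm below this point, a brass knob 14 mm thick stands 14 mm out towards the robot. The panel lies 12 mm proud of the chest when shut, so nothing stands before the face except its knob
- drawer0 (a joint): how far the left (+y of the chest) drawer stands open, m: 0 fully home against its stop, up to 0.095. It slides with 1 to 3 N of friction and stays where it is left
- drawer1_top (a point): middle of the top edge of the middle drawer's front face, 64 mm above the bench; axes as the chest's. The front is an upright panel 90 mm wide, 54 mm high, 12 mm thick; at its middle, 36 mm below this point, a brass knob 14 mm thick stands 14 mm out towards the robot. The panel lies 12 mm proud of the chest when shut, so nothing stands before the face except its knob
- drawer1 (a joint): how far the middle drawer stands open, m: 0 fully home against its stop, up to 0.095. It slides with 1 to 3 N of friction and stays where it is left
- drawer2_top (a point): middle of the top edge of the right (-y of the chest) drawer's front face, 64 mm above the bench; axes as the chest's. The front is an upright panel 90 mm wide, 54 mm high, 12 mm thick; at its middle, 36 mm below this point, a brass knob 14 mm thick stands 14 mm out towards the robot. The panel lies 12 mm proud of the chest when shut, so nothing stands before the face except its knob
- drawer2 (a joint): how far the right (-y of the chest) drawer stands open, m: 0 fully home against its stop, up to 0.095. It slides with 1 to 3 N of friction and stays where it is left
- lid_hinge (a point): middle of the lid's hinge axis, at the chest's back upper edge, 121 mm above the bench; the axis runs along the chest's y
- lid_edge (a point): middle of the lid's free edge, on its outer (upper) face; 190 mm from the hinge, the outer face lies 10 mm above the hinge axis when shut. The lid is a flat board 190 mm long, 306 mm wide, 10 mm thick, smooth on its outer face
- lid (a joint): lid angle, rad: 0 shut (lying flat on the chest), growing as the free edge, on the robot's side, rises and goes back; it starts propped between 0.85 and 1.1. The hinge is stiff: the lid stays where it is left and takes about 1 to 5 N at the free edge to push down. Pushing on the outer face, which looks up and away from the robot, closes it
- record_weight: steel record weight, 64 mm wide, 34 mm high, standing in the chest's open till under the lid; origin centre of its underside (loose, leave alone)
- loupe: black loupe, 36 mm wide, 36 mm high, standing in the till; origin centre of its underside (loose, leave alone)
- cleaner_bottle: amber bottle, 48 mm wide, 120 mm high, standing at the right side of the chest; origin centre of its underside (loose, leave alone)
- cup: white cup, 68 mm wide, 80 mm high, standing at the left side of the chest; origin centre of its underside (loose, leave alone)
- screwdriver: screwdriver, 170 mm long, lying left of the open drawers (loose, leave alone)
- adapter: flat aluminium ring, 40 mm wide, 10 mm high, lying right of the open drawers; origin centre of its underside (loose, leave alone)
- brush: brush, 170 mm long, lying at the left of the bench (loose, leave alone)

How it is judged:
By the outcome, as a careful person would: the job done as asked, in the order asked, and still so for the second after the job is handed in, with the robot touching nothing.
It also fails if it takes over 69 s, if anything falls off the work surface, if the arm or the gripper's body presses on something with over 40 N, if the wrist force passes 120 N, or if a joint passes its speed limit or range.

## Working session

There is one attempt and no reset: what is moved stays moved. The work goes in short steps, Python scripts to look and compute and a shell command to move; the robot and the scene stay as the last step left them, time stands still between calls to the robot, and variables do not carry over. Pictures are saved under pics/ and viewed, at most 10 in all, crops included, and the job is handed in when it is done.

```bash
mkdir -p pics; cat > h.py <<'E'
import numpy as np, cv2
from cell import readout, vision
from scipy.spatial.transform import Rotation as R
def grab(n,name=None):
    d=vision.get_image(n)
    if name: cv2.imwrite(f'pics/{name}.png',d['pixels'])
    return d
def pts(d):
    z=d['z_map'];K=d['camera_matrix'];v,u=np.mgrid[:480,:640]
    p=np.stack([(u-K[0,2])/K[0,0]*z,-(v-K[1,2])/K[1,1]*z,-z],-1)
    r=np.array(d['rotation']); r=r if r.shape==(3,3) else R.from_rotvec(r).as_matrix()
    w=p@r.T+d['position']; w[z==0]=np.nan
    return w
E
python3 - <<'E'
from h import *
for n in('scene','top'):
    d=grab(n,n+'0'); w=pts(d); np.save(n+'.npy',w); print(n,d['position'],d['rotation'])
s=readout.observe(); print(s['clock'],s['position'],s['ee_rot'],s['force'])
E
```

```text
scene [-0.34573021  0.66177262  1.06496647] [ 0.50232863 -0.83785387 -1.94905488]
top [0.36439535 0.15761551 1.03942695] [ 0.17685874 -0.1816851  -1.52821192]
0.1 [ 0.25106798 -0.57183921  0.22603988] [-3.07328515e+00 -6.44963422e-01  6.59572091e-04] [-0.10567983  0.03538306 -0.2139094 ]
```

View pics/scene0.png

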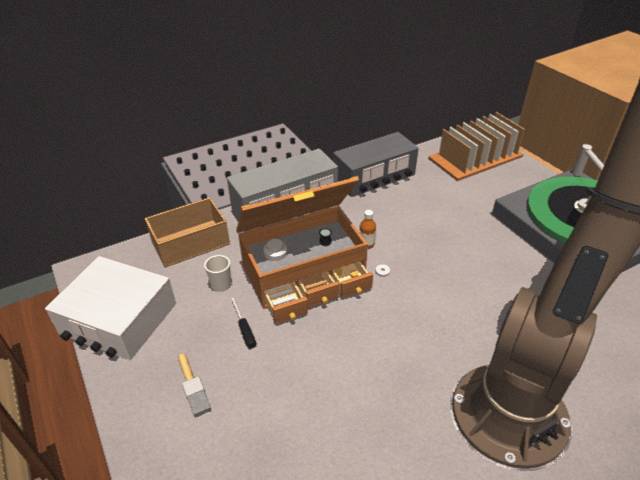

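View pics/top0.png

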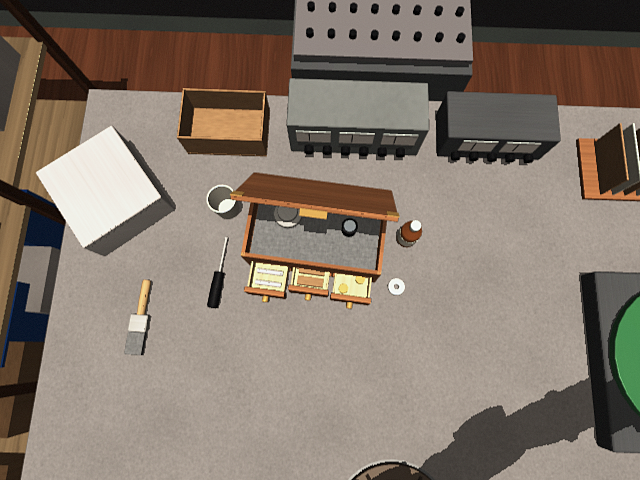

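The top view shows the chest with its front rim from (244,258) to (381,272), the three open drawers with knobs at about (265,298), (308,297) and (349,305), and the lid's free edge from (232,195) to (397,217).

```bash
python3 - <<'E'
from h import *
w=np.load('top.npy')
def m(x): return np.round(x,4)
def reg(u0,u1,v0,v1,z0,z1):
    q=w[v0:v1,u0:u1].reshape(-1,3); return q[(q[:,2]>z0)&(q[:,2]<z1)]
# chest front rim
rim=reg(238,390,250,280,.112,.128); print('rim',len(rim),m(rim.min(0)),m(rim.max(0)))
rc=[]
for u in range(250,380,6):
    c=w[250:285,u]; c=c[(c[:,2]>.112)&(c[:,2]<.128)]
    if len(c): rc.append(c[c[:,0].argmin()])
rc=np.array(rc); k=np.polyfit(rc[:,1],rc[:,0],1); print('front x=%.4f*y+%.4f'%tuple(k),'yaw deg',-np.degrees(np.arctan(k[0])),'z',np.median(rc[:,2]))
for n,(a,b) in {'d0':(244,288),'d1':(290,330),'d2':(331,373)}.items():
    q=reg(a,b,262,305,.056,.070); 
    e=q[q[:,0]<q[:,0].min()+.015] ; s=k[0]*q[:,1]+k[1]
    dist=(s-q[:,0])/np.hypot(1,k[0]); t=q[dist>np.percentile(dist,97)-.012]
    print(n,len(q),'front dist from chest',m(np.percentile(dist,[90,97,100])),'ctr',m(t.mean(0)),'y',m(t.min(0)),m(t.max(0)))
    q=reg(a,b,285,310,.015,.045); dist=(k[0]*q[:,1]+k[1]-q[:,0]); i=dist.argmax(); print('  knob tip',m(q[i]),m(dist[i]))
l=reg(225,400,170,222,.15,.4); i=l[:,2]>l[:,2].max()-.015; print('lid edge',m(l[i].min(0)),m(l[i].max(0)),m(l[i].mean(0)))
for p in ((237,195),(397,215),(312,205),(262,178),(388,190),(320,180),(288,215),(349,227),(410,230),(218,198)): print(p,m(w[p[1],p[0]]))
b=reg(285,560,80,165,.05,.4); print('units',m(b.min(0)),m(b.max(0)))
E
```

```text
rim 701 [0.514  0.037  0.1122] [0.5661 0.3398 0.1249]
front x=0.1020*y+0.5100 yaw deg -5.82206152729976 z 0.1180201499642487
d0 238 front dist from chest [0.0682 0.0688 0.069 ] ctr [0.4761 0.2923 0.0633] y [0.4664 0.2481 0.0567] [0.4862 0.337  0.0681]
  knob tip [0.457  0.2956 0.0301] 0.0831
d1 231 front dist from chest [0.0511 0.0518 0.0521] ctr [0.4833 0.1939 0.0633] y [0.474  0.1511 0.056 ] [0.4933 0.2358 0.0686]
  knob tip [0.4649 0.2026 0.0298] 0.0658
d2 250 front dist from chest [0.0565 0.0571 0.0575] ctr [0.4684 0.1005 0.0632] y [0.4594 0.0577 0.056 ] [0.4775 0.1443 0.0683]
  knob tip [0.4498 0.1089 0.0324] 0.0713
lid edge [0.5864 0.0303 0.2717] [0.6315 0.3356 0.2866] [0.6054 0.1821 0.2787]
(237, 195) [0.6214 0.3219 0.2847]
(397, 215) [0.5958 0.0334 0.2802]
(312, 205) [0.6083 0.1865 0.2824]
(262, 178) [0.7012 0.2983 0.1663]
(388, 190) [0.6958 0.029  0.1352]
(320, 180) [ 7.657e-01  1.800e-01 -7.000e-04]
(288, 215) [0.6403 0.2451 0.1055]
(349, 227) [0.6169 0.1103 0.1091]
(410, 230) [ 0.6173 -0.0246  0.1003]
(218, 198) [0.7003 0.4233 0.0259]
units [ 0.8322 -0.3727  0.05  ] [0.961  0.2583 0.1461]
```

```bash
cat >> h.py <<'E'
Y=np.radians(-5.82); C=np.array([.619,.179])
ex=np.array([np.cos(Y),np.sin(Y)]); ey=np.array([-ex[1],ex[0]])
def ch(p): p=np.asarray(p); d=p[...,:2]-C; return np.stack([d@ex,d@ey,p[...,2]],-1)
def st():
    s=readout.observe(); r=R.from_rotvec(s['ee_rot']).as_matrix()
    print('t',round(s['clock'],2),'chest-frame mm',np.round(1000*ch(s['position']),1),'toolx heading err deg',round(np.degrees(np.arctan2(r[1,0],r[0,0])-Y),2),'F',np.round(s['force'],1),'w',round(s['width'],2))
E
python3 -m creep '[[0,0,0,1,0],[0,0,0,1,0],[0,0,0,1,0],[0,0,0,1,0],[0,0,0,1,0],[0,0,0,1,0],[0,0,0,1,0],[0,0,0,0.37,0]]'
python3 - <<'E'
from h import *
st()
for n,p in dict(d0=(.4761,.2923,.0633),d1=(.4833,.1939,.0633),d2=(.4684,.1005,.0633)).items(): print(n,ch(p)*1000)
w=np.load('top.npy'); print(ch(w[195,237]),ch(w[215,397]),ch(w[178,262]))
E
```

```text
clock: 1.1
position: [0.2512, -0.572, 0.2263]
ee_rot: [-3.137, 0.159, 0.001]
force: [0.7, 0.0, 0.0]
width: 0.18
gripper_force: 0.0
t 1.1 chest-frame mm [-289.7 -784.4  226.3] toolx heading err deg -0.0 F [0.7 0.  0. ] w 0.18
d0 [-153.65242826   98.22541061   63.3       ]
d1 [-136.5114303     1.06273162   63.3       ]
d2 [-141.86353292  -93.3667394    63.3       ]
[-0.01206896  0.14241305  0.28468452] [-0.00827764 -0.14721557  0.28021044] [0.06966825 0.12700998 0.16633443]
```

```bash
python3 -m creep '[[0.5,-1,0,0,0],[0.5,-1,0,0,0],[0.5,-1,0,0,0],[0.5,-1,0,0,0],[0.25,-1,0,0,0],[0,-1,0,0,0],[0,-1,0,0,0],[0,-1,0,0,0],[0,-1,0.3,0,0],[0,-1,0.3,0,0],[0,-1,0.3,0,0],[0,-1,0.3,0,0]]'
python3 -m creep '[[0,-1,0.3,0,0],[0,-1,0.3,0,0],[0,-1,0.3,0,0],[0,-1,0.3,0,0],[0,-1,0.3,0,0],[0,-0.2,0.3,0,0],[0,0,0.3,0,0],[0,0,0.3,0,0],[0,0,0,0,0]]'
python3 -c "
from h import *
st(); grab('wrist','w1')"
```

```text
clock: 2.6
position: [0.3891, -0.1025, 0.1785]
ee_rot: [3.138, -0.157, 0.001]
force: [1.7, -0.5, -0.2]
width: 0.007
gripper_force: 0.0
clock: 3.72
position: [0.4094, 0.1018, 0.0818]
ee_rot: [3.136, -0.161, -0.003]
force: [-0.6, 0.3, -0.7]
width: 0.003
gripper_force: 0.0
t 3.73 chest-frame mm [-200.7  -98.    81.8] toolx heading err deg -0.04 F [-0.6  0.3 -0.7] w 0.0
```

View pics/w1.png

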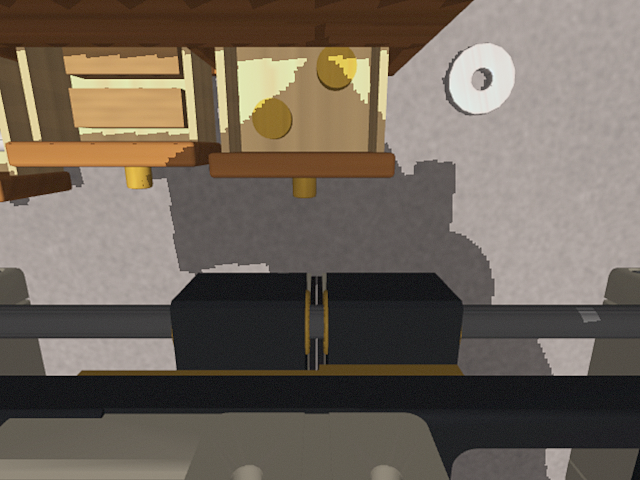

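The wrist view shows drawer 2's front ahead of the fingers, with its panel at about (302,165), its knob at (304,187), and the closed fingertips at (316,320). The tool is square to the panel and centred on it.

```bash
python3 -m creep '[[0,0,0.3,0,0],[0.2,0,0.28,0,0],[0.4,0,0,0,0],[0.4,0,0,0,0],[0,0,0,0,0],[0,0,0,0,0]]'; python3 -c "
from h import *
st()"
```

```text
clock: 4.53
position: [0.4498, 0.0991, 0.0595]
ee_rot: [3.138, -0.159, -0.0]
force: [-1.0, 0.6, 0.5]
width: 0.006
gripper_force: 0.0
t 4.53 chest-frame mm [-160.3  -96.6   59.5] toolx heading err deg 0.03 F [-1.   0.6  0.5] w 0.01
```

```bash
python3 -m creep '[[0.15,0,0.04,0,0],[0.15,0,0,0,0],[0.15,0,0,0,0],[0.15,0,0,0,0],[0.15,0,0,0,0],[0.15,0,0,0,0],[0,0,0,0,0]]'; python3 -c "
from h import *
st()
d=grab('wrist','w2')"
```

```text
clock: 5.4
position: [0.4866, 0.0955, 0.058]
ee_rot: [-3.137, 0.159, -0.001]
force: [-0.5, -0.2, -0.2]
width: 0.003
gripper_force: 0.0
t 5.4 chest-frame mm [-123.3  -96.5   58. ] toolx heading err deg 0.02 F [-0.5 -0.2 -0.2] w 0.0
```

View pics/w2.png

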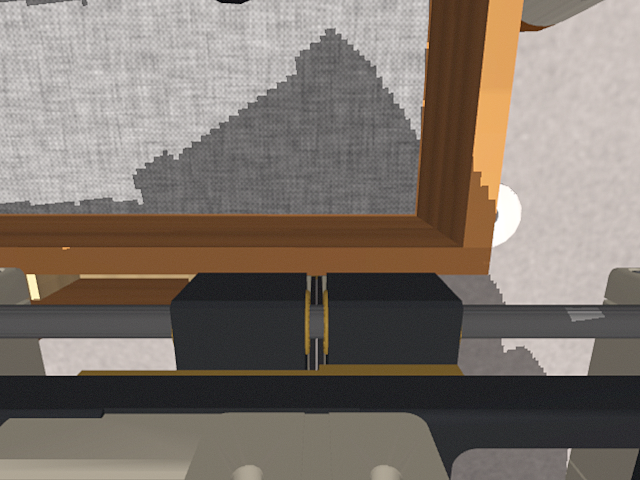

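The wrist view shows the front-right corner of the chest at about (490,262). Its front rim, near row 272, lies just ahead of the finger carriages, and drawer 2's panel is hidden beneath the hand.

```bash
python3 -m creep '[[0.08,0,0,0,0],[0.08,0,0,0,0],[0,0,0,0,0]]'; python3 -c "
from h import *
st()
d=grab('wrist'); w=ch(pts(d))*1000
for u in (150,400,450):
  c=w[200:320,u]; c=c[(c[:,2]>112)&(c[:,2]<128)]; print(u,c[:,0].min(),np.median(c[:,2]))
print('carriage',w[290,240],w[276,240])
d=grab('scene'); w=ch(pts(d))*1000; q=w.reshape(-1,3)
for y in (-125,-95,-65,0,98): 
  s=q[(abs(q[:,1]-y)<8)&(q[:,2]>40)&(q[:,2]<66)&(q[:,0]<-85)&(q[:,0]>-170)]; print(y,len(s),np.percentile(s[:,0],[2,10]) if len(s) else '')
"
```

```text
clock: 5.82
position: [0.4925, 0.0949, 0.058]
ee_rot: [-3.137, 0.158, -0.001]
force: [-0.1, 1.0, 0.5]
width: 0.008
gripper_force: 0.0
t 5.83 chest-frame mm [-117.4  -96.5   58. ] toolx heading err deg 0.04 F [-0.1  1.   0.5] w 0.01
150 -90.13115812524367 119.72134389692864
400 -83.44031804038038 118.22192408163556
450 -87.92059647872496 119.58323005761684
carriage [-80.62501032 -79.53211512 140.56722878] [-80.86718111 -77.52332046 130.81468711]
-125 28 [-110.35761414 -109.65090391]
-95 13 [-128.93557122 -128.60478139]
-65 51 [-109.92599383 -108.97367972]
0 52 [-146.33986394 -144.87678737]
98 60 [-163.63979208 -161.25385888]
```

```bash
python3 -m creep '[[0.06,0,0,0,0],[0.06,0,0,0,0],[0.03,0,0,0,0],[0,0,0,0,0],[0,0,0,0,0]]'; python3 -c "
from h import *
st()"; python3 -m creep '[[0.05,0,0,0,0],[0.0,0,0,0,0]]'; python3 -c "
from h import *
st()"
```

```text
clock: 6.55
position: [0.4963, 0.0944, 0.0576]
ee_rot: [3.137, -0.157, -0.005]
force: [-6.2, 0.9, 4.0]
width: 0.003
gripper_force: 3.4
t 6.55 chest-frame mm [-113.5  -96.6   57.6] toolx heading err deg 0.08 F [-6.2  0.9  4. ] w 0.0
clock: 6.8
position: [0.4964, 0.0943, 0.0573]
ee_rot: [3.136, -0.157, -0.01]
force: [-12.9, 1.4, 9.8]
width: 0.003
gripper_force: 6.3
t 6.8 chest-frame mm [-113.4  -96.7   57.3] toolx heading err deg 0.11 F [-12.9   1.4   9.8] w 0.0
```

```bash
python3 -m creep '[[-0.5,0,0,0,0],[-0.9,0,0,0,0],[0,-0.8,0,0,0],[0,-0.8,0,0,0],[0,-0.84,0,0,0],[0,0,0,0,0]]'; python3 -c "
from h import *
st()
d=grab('wrist','w3'); w=ch(pts(d))*1000;q=w.reshape(-1,3)
for y in (-125,-115,-75,-65,-35,0,65): 
  s=q[(abs(q[:,1]-y)<6)&(q[:,2]>58)&(q[:,2]<68)&(q[:,0]<-85)&(q[:,0]>-190)]; print(y,len(s),np.percentile(s[:,0],[2,10,90]) if len(s) else '')
  s=q[(abs(q[:,1]-y)<6)&(q[:,2]>115)&(q[:,2]<125)&(q[:,0]<-60)&(q[:,0]>-190)]; print('  rim',len(s),np.percentile(s[:,0],[2,10]) if len(s) else '')
"
```

```text
clock: 7.55
position: [0.4547, 0.2001, 0.0582]
ee_rot: [-3.136, 0.152, -0.002]
force: [0.3, -0.1, -0.9]
width: 0.005
gripper_force: 0.0
t 7.55 chest-frame mm [-165.6    4.4   58.2] toolx heading err deg 0.27 F [ 0.3 -0.1 -0.9] w 0.0
-125 654 [-101.85651315 -101.02231716  -91.15912457]
  rim 0 
-115 879 [-101.89704432 -100.67646218  -91.20507997]
  rim 0 
-75 882 [-101.69359118 -100.82972583  -91.03684215]
  rim 1267 [-159.06004764 -135.95728642]
-65 894 [-101.74572334 -100.5487511   -91.0594034 ]
  rim 1666 [-90.13886411 -89.62834867]
-35 680 [-140.97927425 -139.72956408 -130.12898072]
  rim 1701 [-90.16812284 -89.67781948]
0 878 [-155.61631967 -154.00373577 -130.18923634]
  rim 1722 [-90.16839143 -89.72253782]
65 706 [-157.86138333 -156.35236233 -146.9572186 ]
  rim 1681 [-90.16866174 -89.64224316]
```

View pics/w3.png

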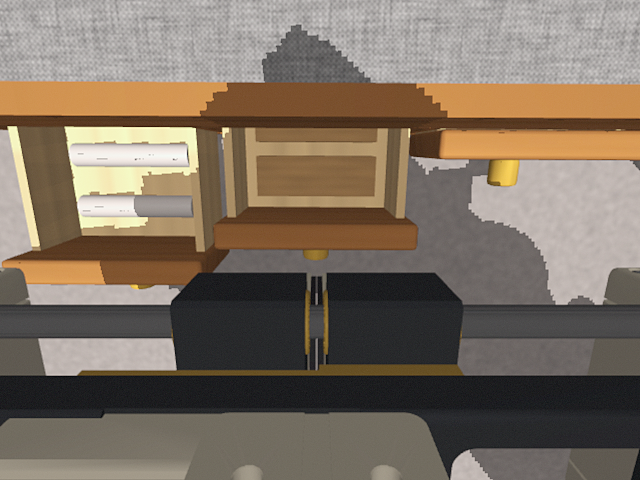

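The wrist view shows drawer 2's panel flush at right, around (540,145). Its depth puts it 11.7 mm proud of the rim, so it is home. Drawer 1's panel is ahead at (316,235) and drawer 0 is at the left at (110,262).

```bash
python3 -m creep '[[0.15,0,0,0,0],[0.15,0,0,0,0],[0.15,0,0,0,0],[0.15,0,0,0,0],[0.15,0,0,0,0],[0.15,0,0,0,0],[0.15,0,0,0,0],[0.15,0,0,0,0],[0.06,0,0,0,0],[0.06,0,0,0,0],[0.06,0,0,0,0],[0,0,0,0,0]]';  python3 -m creep '[[0.05,0,0,0,0],[0.0,0,0,0,0]]'; python3 -c "
from h import *
st()"
```

```text
clock: 9.1
position: [0.5063, 0.1915, 0.0577]
ee_rot: [3.137, -0.156, -0.007]
force: [-10.2, -0.4, 7.6]
width: 0.004
gripper_force: 5.2
clock: 9.35
position: [0.5064, 0.1916, 0.0576]
ee_rot: [3.136, -0.155, -0.011]
force: [-16.9, -0.1, 12.1]
width: 0.007
gripper_force: 8.3
t 9.35 chest-frame mm [-113.3    1.1   57.6] toolx heading err deg 0.17 F [-16.9  -0.1  12.1] w 0.01
```

```bash
python3 -m creep '[[-0.5,0,0,0,0],[-0.9,0,0,0,0],[-0.5,0,0,0,0],[0,-0.8,0,0,0],[0,-0.8,0,0,0],[0,-0.84,0,0,0],[0,0,0,0,0]]'; python3 -c "
from h import *
st()
d=grab('wrist'); w=ch(pts(d))*1000;q=w.reshape(-1,3)
for y in (-35,-25,30,35,65,130): 
  s=q[(abs(q[:,1]-y)<6)&(q[:,2]>58)&(q[:,2]<68)&(q[:,0]<-85)&(q[:,0]>-190)]; print(y,len(s),np.percentile(s[:,0],[2,10,90]) if len(s) else '')
"
```

```text
clock: 10.22
position: [0.4456, 0.2997, 0.0584]
ee_rot: [-3.134, 0.152, -0.002]
force: [0.7, -0.6, -0.7]
width: 0.005
gripper_force: 0.0
t 10.22 chest-frame mm [-184.8  102.5   58.4] toolx heading err deg 0.26 F [ 0.7 -0.6 -0.7] w 0.0
-35 1 [-102.1380318 -102.1380318 -102.1380318]
-25 518 [-102.08755467 -101.51674687  -91.5392043 ]
30 1021 [-102.0617036  -101.29899682  -91.14360656]
35 1022 [-102.07095224 -101.13932685  -91.19819633]
65 795 [-157.86215291 -156.81496595 -146.91201996]
130 798 [-158.1567957  -156.95333704 -146.88048617]
```

```bash
python3 -m creep '[[0.15,0,0.01,0,0],[0.15,0,0,0,0],[0.15,0,0,0,0],[0.15,0,0,0,0],[0.15,0,0,0,0],[0.15,0,0,0,0],[0.15,0,0,0,0],[0.15,0,0,0,0],[0.15,0,0,0,0],[0.15,0,0,0,0],[0.15,0,0,0,0]]';  python3 -m creep '[[0.06,0,0,0,0],[0.06,0,0,0,0],[0.06,0,0,0,0],[0.04,0,0,0,0],[0.0,0,0,0,0]]'; python3 -c "
from h import *
st()"
```

```text
clock: 11.65
position: [0.5113, 0.2891, 0.0575]
ee_rot: [3.138, -0.158, -0.0]
force: [-1.6, -1.4, 0.2]
width: 0.005
gripper_force: 0.8
clock: 12.28
position: [0.5163, 0.2886, 0.0573]
ee_rot: [3.136, -0.156, -0.008]
force: [-11.8, -0.2, 8.2]
width: 0.002
gripper_force: 6.2
t 12.28 chest-frame mm [-113.3   98.7   57.3] toolx heading err deg 0.14 F [-11.8  -0.2   8.2] w 0.0
```

```bash
python3 -m creep '[[-0.5,0,0,0,0],[-1,0,0,0,0],[-0.5,0,-0.5,0,0],[0,0.6,-1,0,0],[0,0.6,-1,0,0],[0,0.6,-1,0,0],[0,0.6,-1,0,0],[0,0,-1,0,0],[0,0,-1,0,0],[0,0,-0.5,0,0],[0,0,0,0,0],[0,0,0,0,0]]'; python3 -c "
from h import *
st()
d=grab('top','top1'); w=ch(pts(d))*1000; grab('wrist','w4')
d2=grab('wrist'); w2=ch(pts(d2))*1000
for n,a in(('top',w),('wrist',w2)):
  q=a.reshape(-1,3)
  s=q[(abs(q[:,1])<160)&(q[:,0]>-60)&(q[:,0]<95)&(q[:,2]>140)&(q[:,2]<310)]; print(n,len(s))
  if len(s):
    i=s[:,2]>np.percentile(s[:,2],97)
    print(s[i].mean(0),s[i].min(0),s[i].max(0))
    for z in range(150,300,20):
      t=s[abs(s[:,2]-z)<4]; print(z,len(t),np.percentile(t[:,0],[3,50,97]) if len(t) else '')
for y in (65,75,-30,125):
  q=w2.reshape(-1,3)
  s=q[(abs(q[:,1]-y)<6)&(q[:,2]>58)&(q[:,2]<68)&(q[:,0]<-85)&(q[:,0]>-190)]; print(y,len(s),np.percentile(s[:,0],[2,10]) if len(s) else '')
"
```

```text
clock: 13.78
position: [0.4302, 0.2007, 0.3367]
ee_rot: [3.137, -0.158, -0.001]
force: [-0.4, 0.1, 0.1]
width: 0.008
gripper_force: 0.0
t 13.78 chest-frame mm [-190.     2.4  336.7] toolx heading err deg 0.05 F [-0.4  0.1  0.1] w 0.01
top 2915
[-12.11780104 -41.29325038 282.69643631] [ -16.09701062 -150.46671159  281.86156745] [ -9.39025103 156.01729235 285.22498695]
150 131 [78.57950483 81.56517131 84.12101175]
170 137 [64.40171573 67.47371226 70.3331014 ]
190 135 [50.88633484 53.72526631 56.56420314]
210 147 [36.64555201 39.61971465 42.41032199]
230 154 [22.89865608 25.73208535 28.60769123]
250 147 [ 8.884343   11.84546429 14.42070212]
270 156 [-5.61093729 -2.19402402  0.82908857]
290 0 
wrist 0
65 115 [-101.37657996 -100.38720824]
75 120 [-101.37521877 -100.34992781]
-30 120 [-101.2544347  -100.20719351]
125 117 [-101.47727007 -100.42183063]
```

View pics/w4.png

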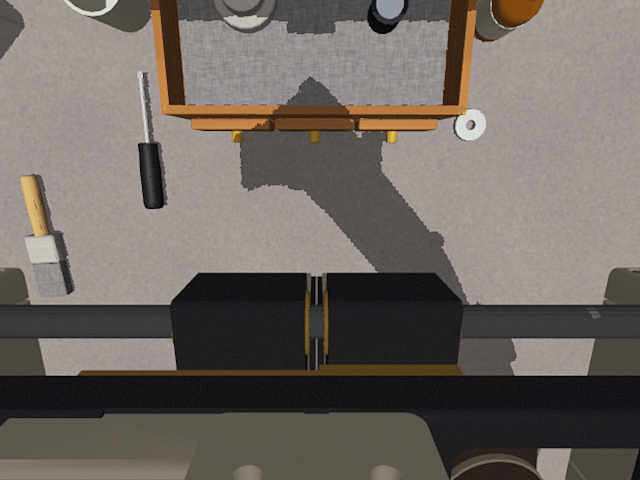

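All three drawers measure home, with faces 11.4 mm in front of the rim. The wrist view shows the three fronts level at row 125 and the loose items undisturbed. The lid is at about 0.96 rad with its edge at chest frame (-11, 283) mm. Next I go over and behind the lid edge.

```bash
python3 -m creep '[[0.5,0,0,0,0],[1,0,0,0,0],[1,0,0,0,0],[1,0,0,0,0],[1,0,0,0,0],[0.7,0,0,0,0],[0.1,0,0.4,0,0],[0,0,0.6,0,0],[0,0,0.5,0,0],[0,0,0,0,0],[0,0,0,0,0]]'; python3 -c "
from h import *
st()"
```

```text
clock: 15.3
position: [0.6414, 0.1796, 0.2779]
ee_rot: [-3.137, 0.158, -0.001]
force: [-0.7, 1.4, 0.2]
width: 0.002
gripper_force: 0.0
t 15.3 chest-frame mm [ 22.2   2.8 277.9] toolx heading err deg 0.05 F [-0.7  1.4  0.2] w 0.0
```

```bash
python3 -m creep '[[-0.11,0,0.2,0,0],[-0.11,0,0.2,0,0],[-0.14,0,0.11,0,0],[-0.14,0,0.11,0,0],[-0.14,0,0.11,0,0],[-0.14,0,0.11,0,0],[-0.14,0,0.11,0,0],[0,0,0,0,0]]'; python3 -c "
from h import *
st()
d=grab('scene','s2'); w=ch(pts(d))*1000;q=w.reshape(-1,3)
s=q[(abs(q[:,1]-100)<40)&(q[:,0]>-90)&(q[:,0]<95)&(q[:,2]>140)&(q[:,2]<310)]; i=s[:,2]>np.percentile(s[:,2],97); print(s[i].mean(0))"
```

```text
clock: 16.3
position: [0.6039, 0.1831, 0.2389]
ee_rot: [3.137, -0.158, -0.002]
force: [0.3, 0.9, 0.8]
width: 0.005
gripper_force: 0.1
t 16.3 chest-frame mm [-15.4   2.6 238.9] toolx heading err deg 0.06 F [0.3 0.9 0.8] w 0.01
[-33.37995174  91.33391969 308.6874034 ]
```

View pics/s2.png

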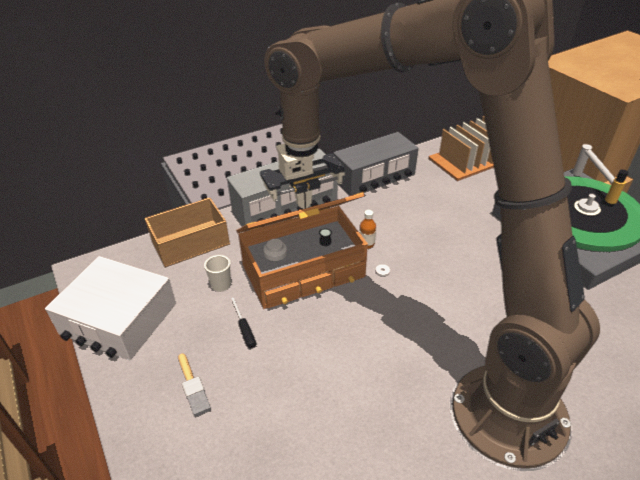

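The scene view shows the lid lower, with its edge running from about (243,228) to (365,197). The fingers are behind it at (308,205), and the drawers are shut.

```bash
python3 -m creep '[[-0.13,0,0.15,0,0],[-0.13,0,0.15,0,0],[-0.12,0,0.15,0,0],[-0.12,0,0.15,0,0],[-0.12,0,0.15,0,0],[-0.06,0,0.13,0,0],[-0.06,0,0.13,0,0],[-0.06,0,0.13,0,0],[-0.06,0,0.13,0,0],[-0.06,0,0.13,0,0],[-0.06,0,0.13,0,0],[-0.06,0,0.13,0,0]]'; python3 -c "
from h import *
st()"
```

```text
clock: 17.85
position: [0.5635, 0.1874, 0.1728]
ee_rot: [-3.138, 0.158, -0.001]
force: [1.2, -0.2, 1.1]
width: 0.007
gripper_force: 0.8
t 17.85 chest-frame mm [-56.    2.7 172.8] toolx heading err deg 0.04 F [ 1.2 -0.2  1.1] w 0.01
```

```bash
python3 -m creep '[[-0.03,0,0.1,0,0],[-0.03,0,0.1,0,0],[-0.03,0,0.1,0,0],[-0.03,0,0.1,0,0],[-0.03,0,0.1,0,0],[-0.03,0,0.1,0,0],[0,0,0.06,0,0],[0,0,0.06,0,0],[0,0,0.05,0,0],[0,0,0.05,0,0],[0,0,0.05,0,0],[0,0,0.04,0,0]]'; python3 -c "
from h import *
st()";  python3 -m creep '[[0,0,0.03,0,0],[0,0,0.03,0,0],[0,0,0.03,0,0],[0,0,0.03,0,0],[0,0,0,0,0]]'; python3 -c "
from h import *
st()"
```

```text
clock: 19.35
position: [0.5561, 0.1881, 0.1366]
ee_rot: [3.138, -0.158, -0.0]
force: [-0.5, 0.8, 2.5]
width: 0.004
gripper_force: 0.8
t 19.35 chest-frame mm [-63.5   2.7 136.6] toolx heading err deg 0.05 F [-0.5  0.8  2.5] w 0.0
clock: 19.98
position: [0.5562, 0.188, 0.1317]
ee_rot: [3.137, -0.158, 0.0]
force: [-0.0, 0.2, -0.6]
width: 0.007
gripper_force: 0.0
t 19.98 chest-frame mm [-63.4   2.6 131.7] toolx heading err deg 0.04 F [-0.   0.2 -0.6] w 0.01
```

Almost down; press a little further until the force rises.

```bash
python3 -m creep '[[0,0,0.02,0,0],[0,0,0.02,0,0],[0,0,0,0,0]]'; python3 -c "
from h import *
st()";  python3 -m creep '[[0,0,0.02,0,0],[0,0,0.02,0,0],[0,0,0,0,0]]'; python3 -c "
from h import *
st()"
```

```text
clock: 20.35
position: [0.5563, 0.188, 0.1313]
ee_rot: [3.138, -0.159, 0.001]
force: [-3.7, -1.5, 10.9]
width: 0.0
gripper_force: 5.2
t 20.35 chest-frame mm [-63.3   2.6 131.3] toolx heading err deg 0.03 F [-3.7 -1.5 10.9] w 0.0
clock: 20.72
position: [0.5564, 0.1881, 0.1311]
ee_rot: [-3.137, 0.159, -0.002]
force: [-8.7, -4.0, 25.5]
width: 0.006
gripper_force: 12.2
t 20.73 chest-frame mm [-63.2   2.7 131.1] toolx heading err deg 0.03 F [-8.7 -4.  25.5] w 0.01
```

Firmly shut at 131 mm. Lift clear and check.

```bash
python3 -m creep '[[0,0,-0.1,0,0],[0,0,-0.6,0,0],[0,0,-1,0,0],[0,0,-1,0,0],[-0.5,0,-1,0,0],[-1,0,-1,0,0],[-1,0,0,0,0],[-1,0,0,0,0],[-1,0,0,0,0],[-0.5,0,0,0,0],[0,0,0,0,0],[0,0,0,0,0]]'; python3 -c "
from h import *
st()
d=grab('top','t3'); w=ch(pts(d))*1000;q=w.reshape(-1,3)
for x in (-90,-50,0,50,85):
  s=q[(abs(q[:,0]-x)<5)&(abs(q[:,1])<145)&(q[:,2]>100)&(q[:,2]<200)]; print(x,len(s),np.median(s[:,2]) if len(s) else '')
w=ch(pts(grab('wrist')))*1000;q=w.reshape(-1,3)
for x in (-90,-50,0):
  s=q[(abs(q[:,0]-x)<5)&(abs(q[:,1])<145)&(q[:,2]>100)&(q[:,2]<180)]; print('wr',x,len(s),np.median(s[:,2]) if len(s) else '')
for y in (-125,-65,-30,30,65,125):
  s=q[(abs(q[:,1]-y)<6)&(q[:,2]>40)&(q[:,2]<68)&(q[:,0]<-85)&(q[:,0]>-190)]; print(y,len(s),np.percentile(s[:,0],[2,10]) if len(s) else '')"
```

```text
clock: 22.22
position: [0.3583, 0.208, 0.3167]
ee_rot: [-3.137, 0.16, -0.001]
force: [-0.1, 0.8, 0.1]
width: 0.005
gripper_force: 0.0
t 22.23 chest-frame mm [-262.3    2.4  316.7] toolx heading err deg -0.01 F [-0.1  0.8  0.1] w 0.01
-90 649 130.83843273073504
-50 637 130.85621839984307
0 623 130.79915847189406
50 586 130.66294419412912
85 509 130.53719574869416
wr -90 4469 130.83315589910876
wr -50 0 
wr 0 0 
-125 214 [-102.27310682 -102.08945069]
-65 209 [-102.28246047 -102.07533257]
-30 207 [-102.26158582 -102.08200976]
30 195 [-102.27169725 -102.1230898 ]
65 219 [-102.26375195 -102.07979501]
125 210 [-102.26063047 -102.04797784]
```

View pics/t3.png

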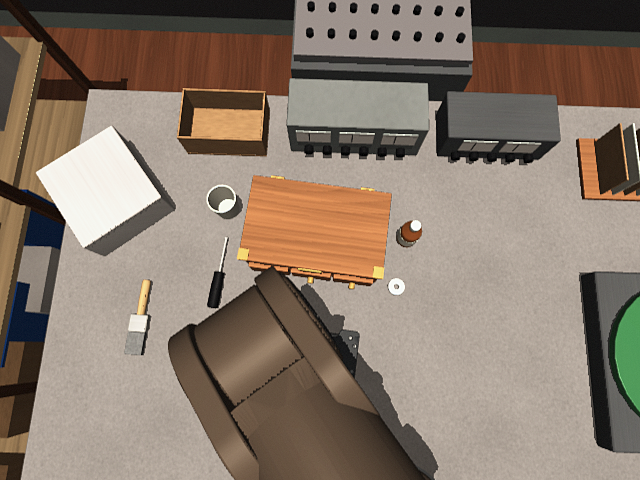

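The top view shows the lid flat on the chest, with corners at about (253,178) and (383,277). Everything else is where it was and the arm is clear.

```bash
python3 -c "
from cell import sign_off
print(sign_off())"
```

```text
the job is handed in; nothing more can be done
None
```

I pushed all three drawers home, then lowered the lid gently until it lay flat and shut; the other things stayed where they were, and I handed the job in after about 22 s of robot time.

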